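# Open the control box lock with the key that fits

### The job

The cam lock in the top of the grey control box has a straight narrow slot. From the three keys standing in the rack, take the one that fits it (the flat-bladed key with the flat bar head), push it down into the slot and turn it clockwise, seen from above, until the latch stops, about 70 degrees. Then pull the key out and set it aside upright in the empty upright tube stand, blade down in the hole, and let go.

Things in the scene. Friction and masses are not known exactly. Their poses are not given: they have to be found in the camera images.
- flat_key: Key that fits; stands upright. From below: steel blade 22 (x) x 7 (y) mm, z 0-30 (lowest 7 mm only 16 x 5); round collar 54 wide, z 30-35; black bar head 42 (x) x 12 (y), z 35-71: grip it across y. 110 g. Origin: blade tip; z up. Hangs by its collar in one of three places, 80 mm apart, of a rack 54 mm high. The others hold a square-headed (28) and a round-headed (32) key: these do not fit.
- lock_slot (a point): Centre of the slot's mouth, in the top of the steel lock barrel, 82 mm over the table, 6 mm above the box. x along the slot, z up; turns with the barrel. Slot 30 x 12 mm, 37 deep, mouth chamfered about 4 mm. Key fully in: collar on the barrel, tip 30 mm below this point. A latch tongue 14 mm wide, level with the barrel's top, points along x to 65 mm from the axis.
- cam (a joint): Turn of the lock barrel and latch tongue, rad: 0 latched, grows clockwise seen from above, hard stop at 1.2 (open). Starts at 0 to 0.1; needs about 0.12 N m; stays where left. The key has about 0.24 rad of free play in the slot either way before it drives the barrel.
- key_stand: Fixed empty upright aluminium tube: 54 mm outside, 34 mm bore, 45 mm high. Origin at the centre of its foot on the table, z up. The key set aside hangs with its blade in the bore, collar on the rim, tip 15 mm above the table.
Mind the look-alikes: they are no part of the job. Leave any orange look-alike of the flat_key alone.

How it is judged (in metres and radians):
On the way, in this order (a step that is already met when the one before it is completed fails the run):
1. the flat key is well down in the lock slot, the latch not yet turned (horizontal distance between flat_key and lock_slot below 0.012 m and z of flat_key in the frame of lock_slot below -0.018 m and value of joint cam below 0.7 rad), for 0.1 s.
2. the latch is turned open with the key still in the slot (horizontal distance between flat_key and lock_slot below 0.012 m and z of flat_key in the frame of lock_slot below -0.012 m and value of joint cam above 0.9 rad), for 0.1 s.
At the end, for the whole second after the job is handed in: The latch stands open (cam above 0.9 rad of its 1.2), and the flat key hangs at rest and upright (within 0.2 rad) in the tube stand, within 15 mm of its axis, its collar down on the rim (tip no more than 22 mm above the stand's foot) (value of joint cam above 0.9 rad and horizontal distance between flat_key and key_stand below 0.015 m and z of flat_key in the frame of key_stand below 0.022 m and angle between flat_key's own z axis and vertical below 0.2 rad and linear speed of flat_key below 0.03 m/s); the robot touches nothing.
It also fails if it takes over 51 s, if anything falls off the work surface, if the arm or the gripper's body presses on something with over 40 N, if the wrist force passes 120 N, or if a joint passes its speed limit or range.

### The arm

A 7-joint arm with a two-finger parallel gripper is mounted at the origin on the work surface. World frame = base frame: x ahead of the robot, y to its left, z up, the work surface at z = 0. Lengths are in mm, angles in rad, forces in N, time in s.
With the tool pointing down it reaches from about 400 to 850 mm from the base axis. Payload 4.5 kg.
Tool frame: the origin (TCP) lies midway between the tips of the shut fingers; the grasp point (between the pads) lies 19 mm behind it; z points along the fingers, y is the direction in which the jaws open and shut (so a half turn about z gives the same grasp; the last joint's range is limited). The gripper opens to 85 mm and grips with 20 to 120 N. Pads are 22 mm wide; open, the fingers measure 114 mm over their backs; the gripper's body (76 mm by 85 mm) begins 54 mm behind the grasp point. The pads swing forward as they close: fully open they stand 13 mm farther back than shut.
Start: joints at [0.034, 0.689, -0.195, 1.565, 0.157, 0.902, -0.215], TCP at [625.023, 0.026, 231.317] pointing down, gripper open.
Joint ranges: [-3.01, 3.01], [-0.46, 2.08], [-1.47, 1.51], [0.13, 2.56], [-1, 4.14], [0.04, 2.09], [-2.66, 2.66]. Speed limits (rad/s): [2.57, 2.57, 3.14, 3.14, 3.14, 3.14, 3.14].

### API

Orientations are given as a rotation vector (axis times angle).
In Python, from cell import sensors, cams, ticket gives the robot as it stands. The module is installed in compiled form; this text tells all that it offers.
- The arm moves only by the tool play_rows, never from a script. Its argument "steps" is a list that holds one entry, the list of rows, each a list of 7 numbers: the shift along the tool's x, y, z in mm, then the turn, a rotation vector about the tool's x, y, z in rad, then the opening, from 0 (shut) to 1 (fully open). A call has exactly 5 rows; each row is the pose to reach, as a shift and turn from the pose measured when the call began, along the tool's axes at that moment; what a row does not reach only later rows make up. A row lasts 1/10 s, in which the tool goes at most 50 mm and 8.59 degrees, less where a joint would pass 70% of its speed; a pose out of reach is approached as far as the arm can. A call with a gripper value outside its range is refused whole. The fingers move at their own pace and stop on an object; "squeeze" is the grip in N (left out, the last holds). Time passes only in rows, so rows that repeat a pose let the fingers close, or fill a call up. It gives the time, the measured TCP pose, the force and the opening at its end, in the units of the state.
- sensors.observe(): the state, without advancing time (a new reading comes with each control period).
- cams.grab_frame(name): name is "scene" or "side" or "wrist"; returns a dict with "img" (400x640x3 uint8, red, green, blue), "K" (3x3 intrinsics, pixels), "dist" ([k1, k2, p1, p2, k3] as OpenCV has them; the pictures are not rectified), "camera_from_world" (4x4, takes a point from world to camera coordinates). Camera axes: x right, y down, z forward; pixel columns grow to the right and rows downward; lengths in mm; the calibration is good to about 2 mm. A picture is of the moment at which its call begins. There is no depth.
- ticket.hand_in(): hands the job in, once; it reports no verdict.
The state is a dict: "time": time; "joints": joint angles; "joint_vel": joint speeds; "effort": joint torques, N m; "tcp_pos": TCP position; "ee_rot": TCP orientation; "wrist_force": force on the tool from outside, world axes, zero at the start; "torque": the same for the moment, N m; "grip_width": finger opening in mm.
Only numpy, scipy, OpenCV 4.12 (cv2) and the standard library are available. Lean on these libraries where they do the work, as an engineer would, in place of code of your own. Each camera call takes 0.05 s, during which the arm holds its last target.

## Working session

There is one attempt and no reset: what is moved stays moved. The work goes in short steps, Python scripts to look and compute and a tool call to move; the robot and the scene stay as the last step left them, time stands still between calls to the robot, and variables do not carry over. Pictures are saved under pics/ and viewed, and the job is handed in when it is done.

Besides the shell and the picture viewer there is one more tool, called after "Call:" as name([rows], argument=value, ...), one row to a line, values as JSON. play_rows: Moves the arm, as the interface text tells. Its arguments: {"type":"object","properties":{"steps":{"type":"array","items":{"type":"array","items":{"type":"array","items":{"type":"number"}}}},"squeeze":{"type":"number"}},"required":["steps"]}

```bash
mkdir -p pics
cat > h.py <<'E'
import numpy as np,cv2
from cell import sensors,cams,ticket
from scipy.spatial.transform import Rotation as R
def grab(n,name=None):
    f=cams.grab_frame(n)
    if name: cv2.imwrite(f'pics/{name}.png',cv2.cvtColor(f['img'],cv2.COLOR_RGB2BGR))
    return f
def ray(f,px):
    K=np.array(f['K']);d=np.array(f['dist']);T=np.array(f['camera_from_world'])
    u=cv2.undistortPoints(np.array(px,float).reshape(-1,1,2),K,d).reshape(-1,2)
    D=np.c_[u,np.ones(len(u))]@T[:3,:3]
    o=-T[:3,:3].T@T[:3,3]
    return o,D
def onz(f,px,z):
    o,D=ray(f,px); return o+D*((z-o[2])/D[:,2:3])
def proj(f,P):
    T=np.array(f['camera_from_world'])
    return cv2.projectPoints(np.array(P,float).reshape(-1,1,3),cv2.Rodrigues(T[:3,:3])[0],T[:3,3],np.array(f['K']),np.array(f['dist']))[0].reshape(-1,2)
E
python3 - <<'E'
from h import *
for n in ['scene','side','wrist']:
    f=grab(n,n+'0'); T=np.array(f['camera_from_world']); print(n,-T[:3,:3].T@T[:3,3],T[2,:3])
print(sensors.observe())
E
```

```text
scene [1233.53139817  119.58095523  640.28935381] [-0.77761859 -0.13033294 -0.61507939]
side [375.5159496  832.53475515 739.3065645 ] [ 0.13429558 -0.77480932 -0.61776631]
wrist [626.59063744  74.44323452 373.66672629] [-0.00164576 -0.29249991 -0.95626414]
{'time': 0.15, 'joints': array([ 0.0337954 ,  0.68980825, -0.19452477,  1.5660861 ,  0.15726038,
        0.90252783, -0.21510736]), 'joint_vel': array([-0.00025139, -0.00161754,  0.0011986 , -0.00390901, -0.00080435,
       -0.00023166,  0.00065107]), 'effort': array([-6.29315091e-04, -5.39936972e+01, -1.26815826e+00, -1.58719003e+01,
        9.24438267e-03,  6.49630194e-03,  1.79077297e-06]), 'tcp_pos': array([ 6.24501311e+02, -2.67713461e-02,  2.30662721e+02]), 'ee_rot': array([-2.22072205e+00, -2.22079682e+00,  1.68937522e-03]), 'wrist_force': array([-0.63690094,  0.17117939, -0.39318916]), 'torque': array([-0.03923861,  0.01990876, -0.00315514]), 'grip_width': 85.3347252002849}
```

View pics/scene0.png

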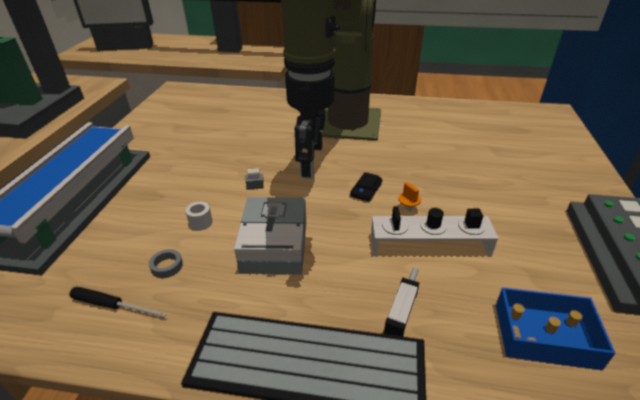

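View pics/side0.png

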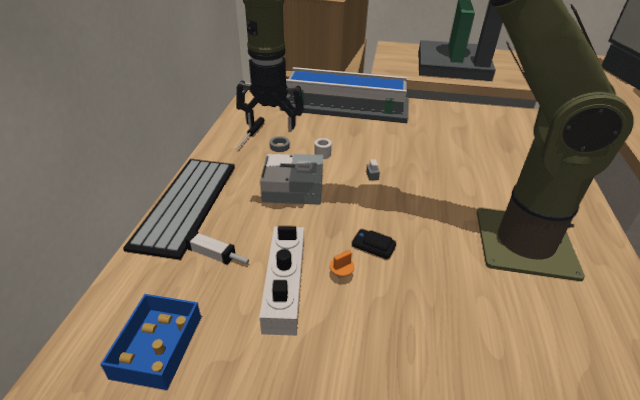

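View pics/wrist0.png

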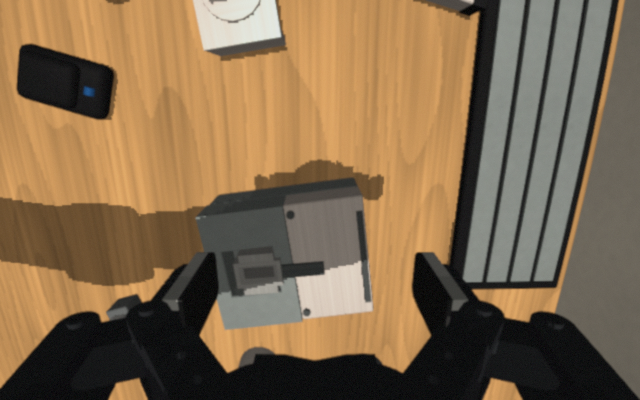

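The scene picture shows the rack at (435,235) with the flat bar key at its left end, (396,218). The orange look-alike is at (410,195), the lock box at (272,230) and the tube stand at (198,215). The ring at (165,263) is only a flat ring. Next I'll zoom in and measure.

Run:
```python
import cv2
def c(n,x0,y0,x1,y1,o,s): 
    a=cv2.imread(f'pics/{n}.png')[y0:y1,x0:x1]; return cv2.imwrite(f'pics/{o}.png',cv2.resize(a,None,fx=s,fy=s,interpolation=cv2.INTER_CUBIC))
c('scene0',340,170,500,270,'z1',5)
c('side0',240,130,340,340,'z2',2.8)
c('side0',250,120,350,210,'z2b',6)
c('scene0',170,160,320,280,'z3',5)
c('wrist0',190,170,390,340,'z4',3.5)
```

```text
(no output)
```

View pics/z1.png

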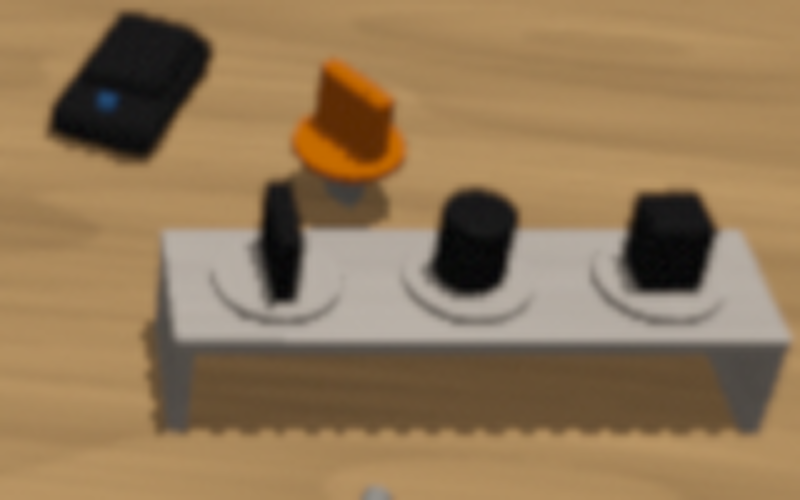

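View pics/z2.png

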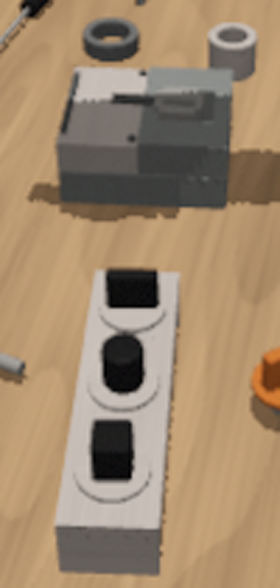

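View pics/z2b.png

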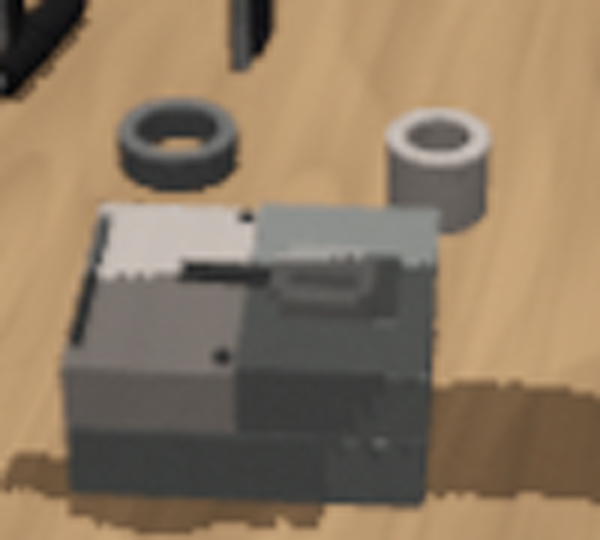

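View pics/z3.png

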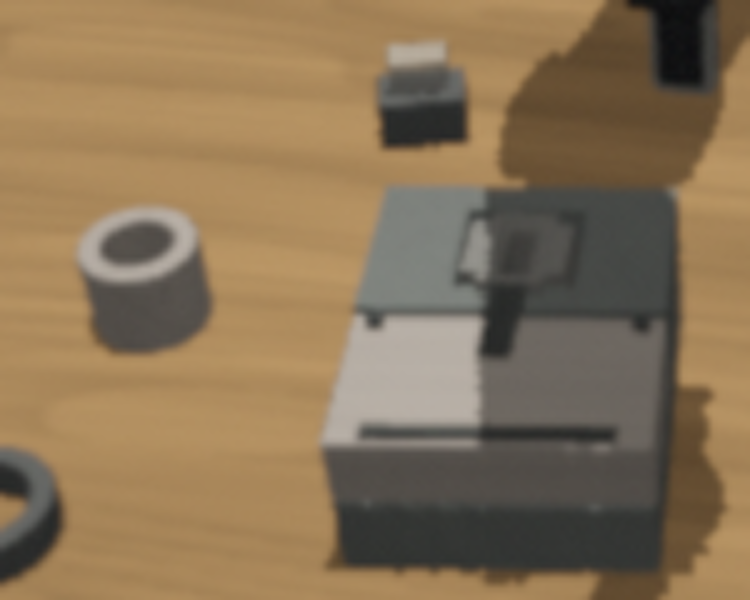

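View pics/z4.png

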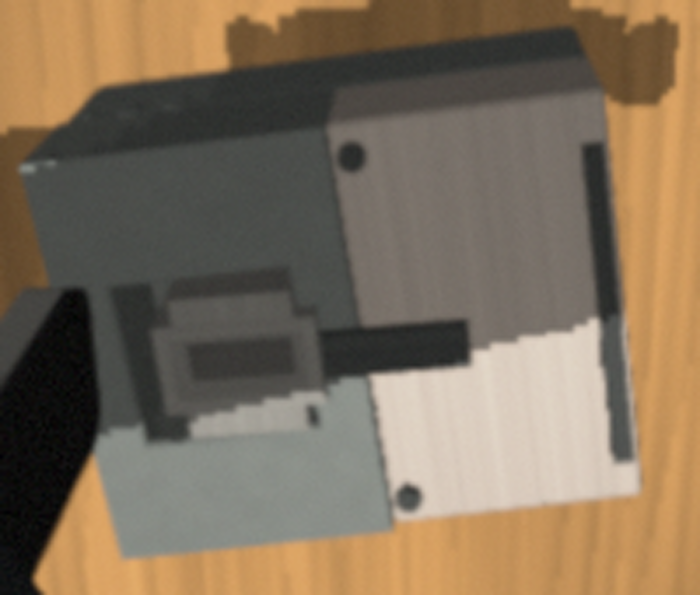

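Run:
```python
from h import *
sc,si,wr=[grab(n) for n in('scene','side','wrist')]
Z1=lambda x,y:(340+x/5,170+y/5)
Z2=lambda x,y:(240+x/2.8,130+y/2.8)
Z2b=lambda x,y:(250+x/6,120+y/6)
Z3=lambda x,y:(170+x/5,160+y/5)
Z4=lambda x,y:(190+x/3.5,170+y/3.5)
print('slot wrist',onz(wr,[Z4(243,358),Z4(188,362),Z4(295,355),Z4(468,342)],82))
print('slot side',onz(si,[Z2b(325,278)],82))
print('slot scene',onz(sc,[Z3(515,255)],82))
print('stand scene',onz(sc,[Z3(140,246)],45),'side',onz(si,[Z2b(438,136)],45))
print('rack top scene',onz(sc,[Z1(163,232),Z1(740,232),Z1(785,342),Z1(178,342)],54))
print('key head top side',onz(si,[Z2(107,271),Z2(157,271)],54+41),onz(si,[Z2(132,306)],59))
print('key collar',onz(sc,[Z1(278,280),Z1(468,280),Z1(658,280)],59))
```

```text
slot wrist [[572.14938065 -95.44679361  82.        ]
 [556.55262794 -96.80046227  82.        ]
 [586.81339531 -94.43823773  82.        ]
 [635.26200849 -90.27453391  82.        ]]
slot side [[565.79330343 -90.23342358  82.        ]]
slot scene [[578.07164909 -95.87535318  82.        ]]
stand scene [[ 553.55417765 -279.45318578   45.        ]] side [[ 545.72204135 -277.53003946   45.        ]]
rack top scene [[531.03137552 111.75764786  54.        ]
 [494.00086992 357.24215746  54.        ]
 [562.73249646 364.90398928  54.        ]
 [599.6926694  122.32925326  54.        ]]
key head top side [[570.87709469 166.04008291  95.        ]
 [532.57852108 158.24461518  95.        ]] [[552.0474159  164.49798662  59.        ]]
key collar [[561.01327145 161.26389538  59.        ]
 [549.18570716 239.36825005  59.        ]
 [537.38878608 317.16968115  59.        ]]
```

Call:
play_rows([
  [[30,-12,0,0,0,-0.14,1],[65,-27,0,0,0,-0.28,1],[100,-42,0,0,0,-0.42,1],[135,-56,0,0,0,-0.56,1],[161,-67,0,0,0,-0.7,1]],
])

```text
time: 0.8
tcp_pos: [556.6, 163.8, 231.3]
ee_rot: [-1.313, -2.853, -0.001]
wrist_force: [0.3, 0.0, 0.6]
grip_width: 85.1
```

Call:
play_rows([
  [[0,0,0,0,0,-0.14,1],[0,0,0,0,0,-0.28,1],[0,0,0,0,0,-0.42,1],[0,0,0,0,0,-0.56,1],[0,0,0,0,0,-0.7,1]],
])

```text
time: 1.3
tcp_pos: [556.6, 163.7, 231.3]
ee_rot: [-0.246, -3.131, -0.002]
wrist_force: [-0.4, 0.0, 0.9]
grip_width: 85.5
```

Call:
play_rows([
  [[0,0,0,0,0,-0.14,1],[0,0,0,0,0,-0.28,1],[0,0,0,0,0,-0.32,1],[0,0,0,0,0,-0.32,1],[0,0,0,0,0,-0.32,1]],
])

```text
time: 1.8
tcp_pos: [556.6, 163.5, 231.2]
ee_rot: [0.254, -3.131, -0.001]
wrist_force: [0.3, 0.1, 0.6]
grip_width: 85.2
```

Run:
```python
from h import *
f=grab('wrist','w1'); s=sensors.observe();print(s['time'],s['joints'].round(3),s['tcp_pos'],R.from_rotvec(s['ee_rot']).as_matrix().round(3), s['wrist_force'])
```

```text
1.85 [ 0.02   0.698 -0.676  1.69   0.52   0.941  0.876] [556.60689484 163.59911033 231.23268907] [[-0.987 -0.161 -0.001]
 [-0.161  0.987  0.001]
 [ 0.001  0.001 -1.   ]] [ 0.62048609  0.41752228 -0.03596865]
```

View pics/w1.png

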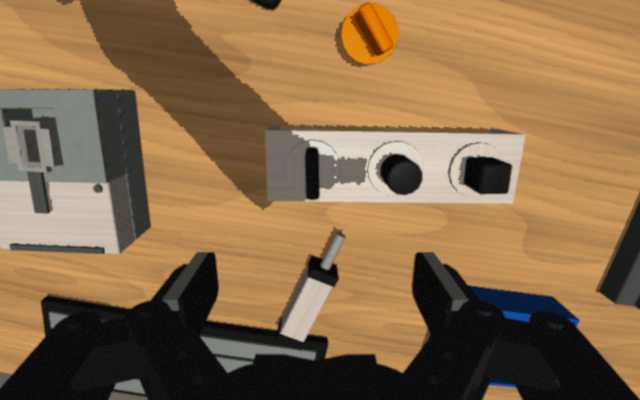

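Run:
```python
from h import *
a=cv2.imread('pics/w1.png')[120:215,250:410]; cv2.imwrite('pics/w1z.png',cv2.resize(a,None,fx=5,fy=5,interpolation=cv2.INTER_CUBIC))
f=grab('wrist'); print(np.linalg.inv(f['camera_from_world'])[:3,3])
```

```text
[485.0010911  151.30971097 374.40007582]
```

View pics/w1z.png

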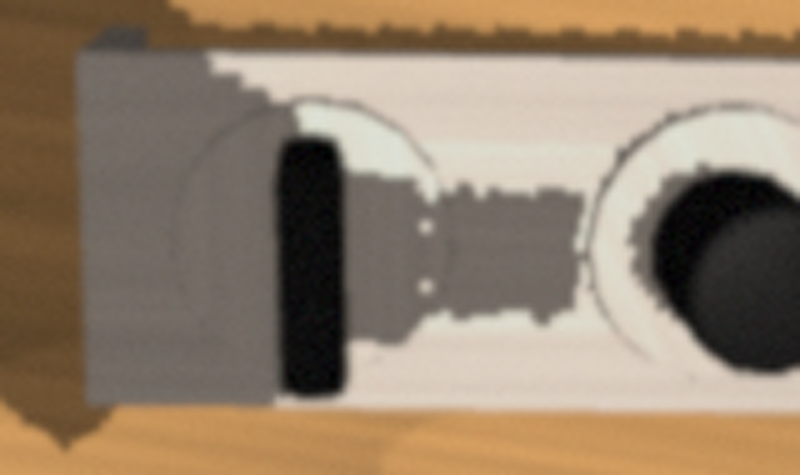

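Run:
```python
from h import *
f=grab('wrist'); Z=lambda x,y:(250+x/5,120+y/5)
a=onz(f,[Z(312,137)],59)[0];b=onz(f,[Z(313,396)],95)[0]
print(a,b,(a+b)/2,np.hypot(*(b-a)[:2]),np.degrees(np.arctan2(b[1]-a[1],b[0]-a[0])))
print('L/R at bottom',onz(f,[Z(281,390),Z(345,390)],95))
print('collar',onz(f,[Z(312,97),Z(172,245),Z(452,245)],59))
e=onz(f,[Z(80,52),Z(87,403)],54);print('rack end',e,np.degrees(np.arctan2(*(e[1]-e[0])[[1,0]])))
e=onz(f,[Z(87,403),Z(800,411)],54);print('rack side dir-90',e,np.degrees(np.arctan2(*(e[1]-e[0])[[1,0]]))-90)
```

```text
[535.28987338 157.66163371  59.        ] [574.3680009  164.33786954  95.        ] [554.82893714 160.99975163  77.        ] 39.64432084428493 9.69499851086543
L/R at bottom [[574.17919281 158.65211134  95.        ]
 [572.38491395 169.67349552  95.        ]]
collar [[527.85798487 156.46389998  59.        ]
 [560.162642   134.44434671  59.        ]
 [551.5227577  187.50251595  59.        ]]
rack end [[527.14882117 111.92174024  54.        ]
 [596.23448941 121.70448439  54.        ]] 8.059675165041412
rack side dir-90 [[596.23448941 121.70448439  54.        ]
 [574.86063567 263.7143996   54.        ]] 8.559318196648903
```

Call:
play_rows([
  [[1.5,-2.4,25,0,0,0,0.5],[1.5,-2.4,55,0,0,0,0.5],[1.5,-2.4,85,0,0,0,0.5],[1.5,-2.4,115,0,0,0,0.5],[1.5,-2.4,125,0,0,0,0.5]],
])

```text
time: 2.45
tcp_pos: [553.8, 160.2, 103.7]
ee_rot: [0.254, -3.127, 0.002]
wrist_force: [-0.2, -0.6, -0.5]
grip_width: 42.7
```

Run:
```python
from h import *
f=grab('wrist','w2'); s=sensors.observe();print(s['time'],s['tcp_pos'],s['grip_width'],s['wrist_force'])
g=grab('side','s2');cv2.imwrite('pics/s2z.png',cv2.resize(cv2.imread('pics/s2.png')[150:300,220:360],None,fx=4,fy=4))
```

```text
2.5 [553.84496075 160.42897748 103.58086388] 43.16661621113716 [ 0.32197965  0.1152938  -0.46062187]
```

View pics/w2.png

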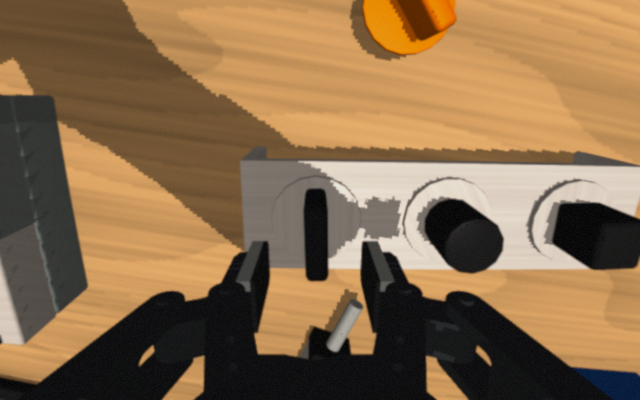

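View pics/s2z.png

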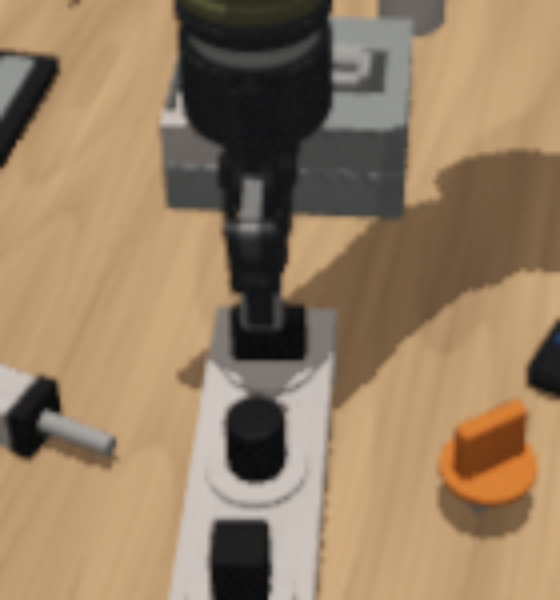

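Call:
play_rows([
  [[-1.6,0.6,12,0,0,0,0.5],[-1.6,0.6,26,0,0,0,0.5],[-1.6,0.6,36,0,0,0,0.5],[-1.6,0.6,40.5,0,0,0,0.5],[-1.6,0.6,40.5,0,0,0,0.5]],
])

```text
time: 3.05
tcp_pos: [555.6, 161.6, 64.1]
ee_rot: [0.255, -3.127, 0.001]
wrist_force: [0.2, 0.1, 0.4]
grip_width: 42.6
```

Call:
play_rows([
  [[0,0,0,0,0,0,0.3],[0,0,0,0,0,0,0.2],[0,0,0,0,0,0,0.1],[0,0,0,0,0,0,0],[0,0,0,0,0,0,0]],
], squeeze=60)

```text
time: 3.55
tcp_pos: [556.0, 161.7, 64.6]
ee_rot: [0.255, -3.128, 0.0]
wrist_force: [0.7, 0.2, 4.4]
grip_width: 11.3
```

Run:
```python
from h import *
f=grab('wrist','w3'); s=sensors.observe();print(s['time'],s['tcp_pos'],s['grip_width'],s['wrist_force'],s['torque'])
```

```text
3.6 [556.00521523 161.73850063  64.58796345] 10.95474941332982 [-0.83395956 -0.58500184  3.84149852] [-0.06331836  0.03890657 -0.00986963]
```

View pics/w3.png

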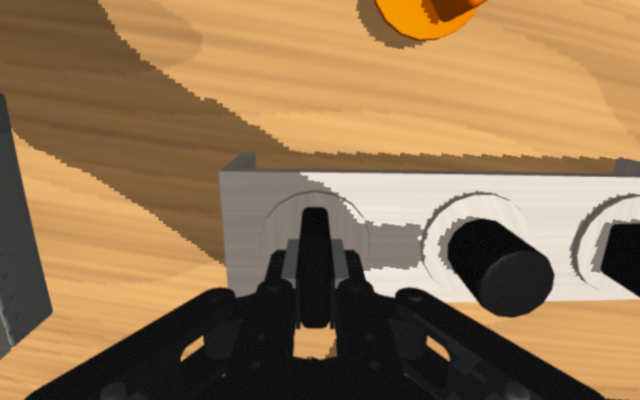

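Call:
play_rows([
  [[0,0,-8,0,0,0,0],[0,0,-30,0,0,0,0],[0,0,-60,0,0,0,0],[0,0,-95,0,0,0,0],[0,0,-125,0,0,0,0]],
])

```text
time: 4.1
tcp_pos: [556.1, 161.8, 191.3]
ee_rot: [0.255, -3.128, 0.0]
wrist_force: [1.8, 0.1, -0.1]
grip_width: 11.3
```

Run:
```python
from h import *
f=grab('wrist','w4'); s=sensors.observe();print(s['time'],s['tcp_pos'],s['grip_width'],s['wrist_force'],s['torque'])
M=R.from_rotvec(s['ee_rot']).as_matrix();print(M.round(4))
print('shift to slot',M.T@(np.array([573,-94.5,190])-s['tcp_pos']))
for n in('scene','side'):
  g=grab(n,n+'4')
  p=proj(g,[s['tcp_pos']])[0].astype(int);print(n,p)
  a=cv2.imread(f'pics/{n}4.png')[p[1]-60:p[1]+60,p[0]-60:p[0]+60];cv2.imwrite(f'pics/{n}4z.png',cv2.resize(a,None,fx=5,fy=5,interpolation=cv2.INTER_CUBIC))
```

```text
4.15 [558.57067537 163.43241733 195.96756094] 11.103712708067338 [0.19107337 1.39241092 1.52810971] [ 0.00209845 -0.10443962  0.02599533]
[[-0.9868 -0.1619  0.0042]
 [-0.1619  0.9868  0.0029]
 [-0.0047  0.0021 -1.    ]]
shift to slot [  27.54322626 -256.8780113     5.2921736 ]
scene [403 170]
side [282 190]
```

View pics/w4.png

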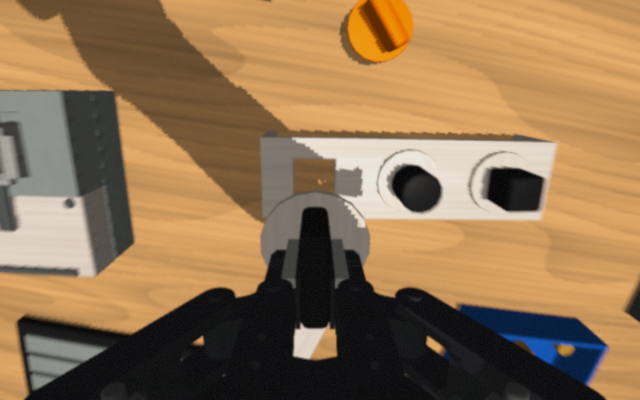

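View pics/scene4z.png

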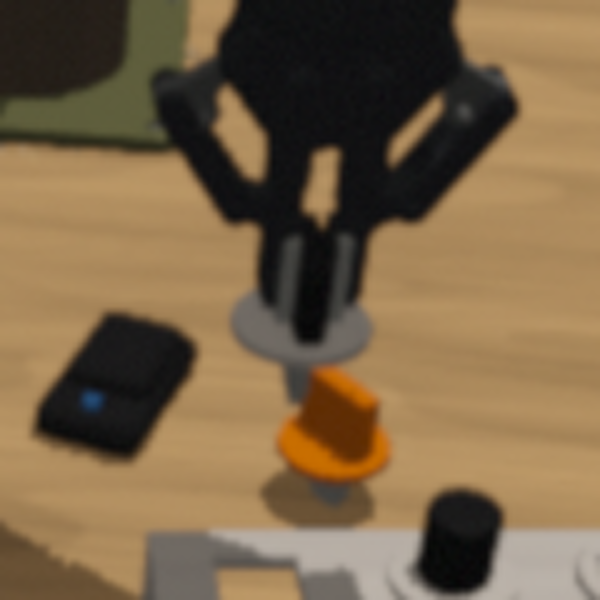

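View pics/side4z.png

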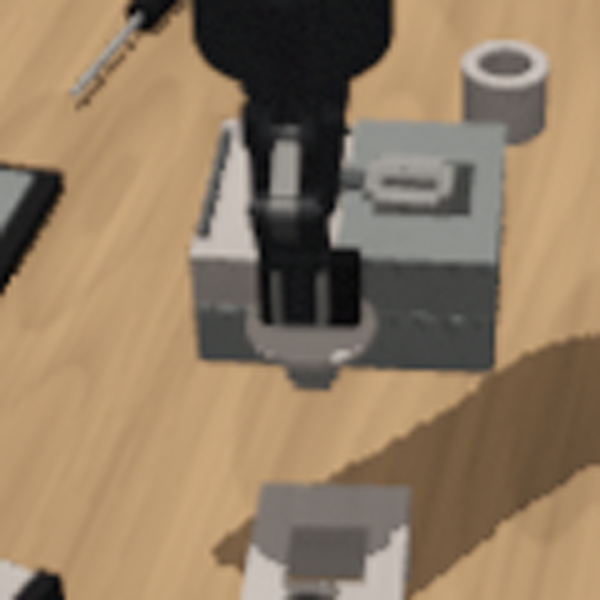

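Run:
```python
from h import *
f=grab('wrist','w5');g=grab('scene','scene5');h=grab('side','side5')
s=sensors.observe();print(s['time'],s['tcp_pos'],s['ee_rot'],s['joint_vel'].round(3))
M=R.from_rotvec(s['ee_rot']).as_matrix()
for im,n in((f,'w5'),(g,'scene5'),(h,'side5')):
  p=proj(im,[s['tcp_pos']-[0,0,8]])[0].astype(int);print(n,p-[40,40])
  a=cv2.imread(f'pics/{n}.png')[max(0,p[1]-60):p[1]+60,p[0]-60:p[0]+60];cv2.imwrite(f'pics/{n}z.png',cv2.resize(a,None,fx=5,fy=5,interpolation=cv2.INTER_CUBIC));print(p-60,proj(im,[s['tcp_pos']-[0,0,8]]))
```

```text
4.4 [555.45040718 160.98321988 188.35874729] [ 2.54626889e-01 -3.12562983e+00  2.42017261e-03] [-0.003  0.012  0.003  0.002 -0.001 -0.001  0.001]
w5 [273 198]
[253 178] [[313.57035708 238.53560419]]
scene5 [361 136]
[341 116] [[401.7761622  176.61934403]]
side5 [244 155]
[224 135] [[284.55057287 195.91238068]]
```

View pics/w5z.png

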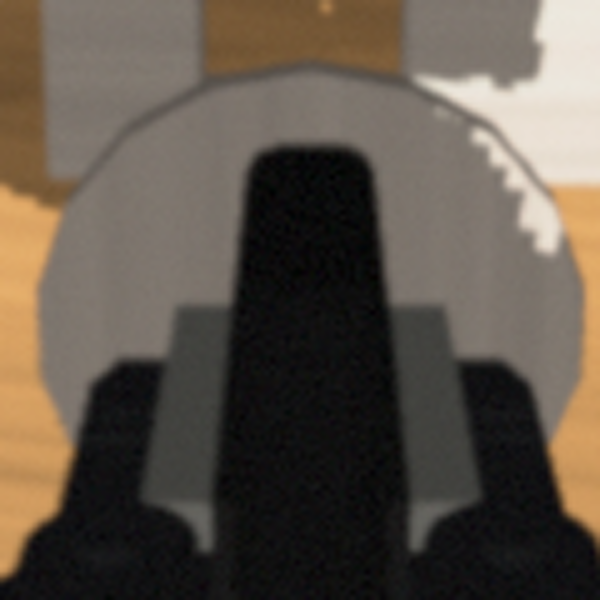

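View pics/scene5z.png

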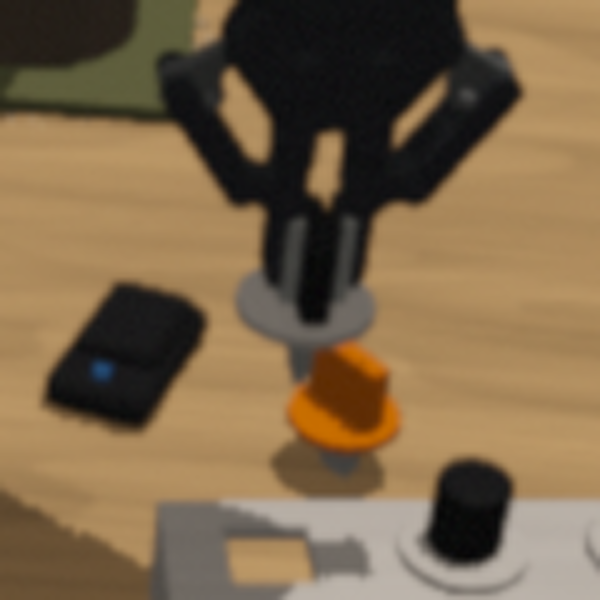

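View pics/side5z.png

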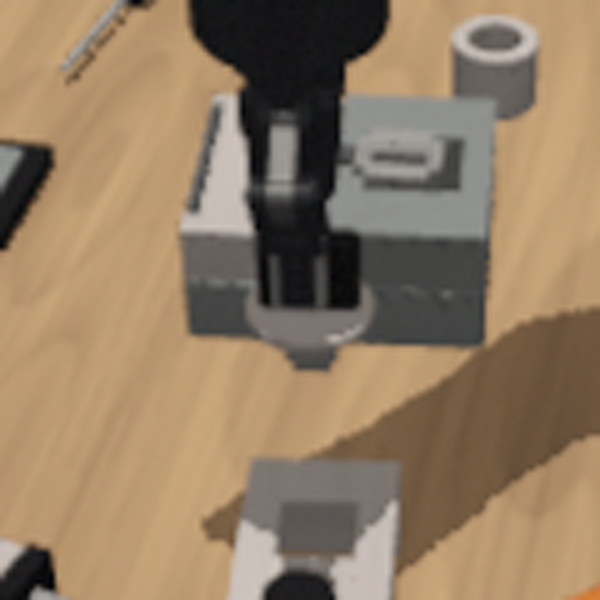

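Run:
```python
from h import *
f=grab('wrist');s=sensors.observe();t=s['tcp_pos'];M=R.from_rotvec(s['ee_rot']).as_matrix()
for z in(t[2]-5.6,t[2]-8):
  W=onz(f,[(253+x/5,178+y/5) for x,y in((312,62),(38,295),(583,295),(205,85),(410,78))],z)
  L=(W-t)@M; print(z,L.round(1))
  c=[]
# circle fit r=27
from scipy.optimize import least_squares
z=t[2]-5.6
W=onz(f,[(253+x/5,178+y/5) for x,y in((312,62),(40,290),(583,292),(205,85),(410,78),(75,190),(555,195))],z);L=(W-t)@M
r=least_squares(lambda q:np.hypot(L[:,0]-q[0],L[:,1]-q[1])-q[2],[0,0,27]);print(r.x)
print('slot from side/wrist earlier')
h=grab('side');print(onz(h,[(224+310.5/5,135+308/5)],t[2]-5.6)-t)
```

```text
182.5521411211152 [[ 28.7  -0.2   5.8]
 [  5.3 -26.7   5.7]
 [  5.3  26.    5.6]
 [ 26.5 -10.2   5.8]
 [ 27.2   8.8   5.8]]
180.1521411211152 [[ 28.   -0.2   8.2]
 [  4.2 -27.2   8.1]
 [  4.2  26.4   8. ]
 [ 25.8 -10.3   8.2]
 [ 26.4   9.    8.2]]
[ 2.1742994  -0.19077274 26.48857053]
slot from side/wrist earlier
[[-4.31020997  4.1136953  -5.6       ]]
```

Call:
play_rows([
  [[-6,-40,0,0,0,0.02,0],[-12,-80,0,0,0,0.04,0],[-18,-120,0,0,0,0.06,0],[-25,-160,0,0,0,0.08,0],[-31,-200,0,0,0,0.08,0]],
])

```text
time: 5.0
tcp_pos: [618.3, -32.7, 187.0]
ee_rot: [0.129, -3.131, 0.002]
wrist_force: [0.2, 0.4, -0.6]
grip_width: 11.1
```

Call:
play_rows([
  [[-7,-30,0,0,0,0,0],[-14,-50,0,0,0,0,0],[-16,-60,0,0,0,0,0],[-16,-63,0,0,0,0,0],[-16,-63,0,0,0,0,0]],
])

```text
time: 5.5
tcp_pos: [638.9, -93.0, 186.5]
ee_rot: [0.131, -3.13, 0.001]
wrist_force: [-0.0, 0.3, -1.1]
grip_width: 11.0
```

Run:
```python
from h import *
f=grab('wrist','w6'); s=sensors.observe();print(s['time'],s['tcp_pos'],s['grip_width'],s['joint_vel'].round(3))
M=R.from_rotvec(s['ee_rot']).as_matrix();print(M.round(4))
p=proj(f,[[572,-95,82]])[0].astype(int);print(p-60)
a=cv2.imread(f'pics/w6.png')[max(0,p[1]-60):p[1]+60,p[0]-60:p[0]+60];cv2.imwrite(f'pics/w6z.png',cv2.resize(a,None,fx=5,fy=5,interpolation=cv2.INTER_CUBIC))
```

```text
5.55 [638.89123176 -92.23182756 186.75633392] 11.151922043175226 [-0.009 -0.006 -0.006  0.    -0.     0.    -0.001]
[[-9.964e-01 -8.490e-02 -8.600e-03]
 [-8.490e-02  9.964e-01 -5.000e-04]
 [ 8.600e-03  3.000e-04 -1.000e+00]]
[260  41]
```

View pics/w6.png

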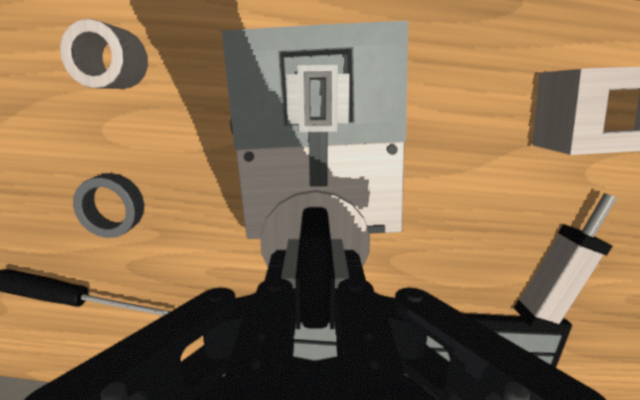

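View pics/w6z.png

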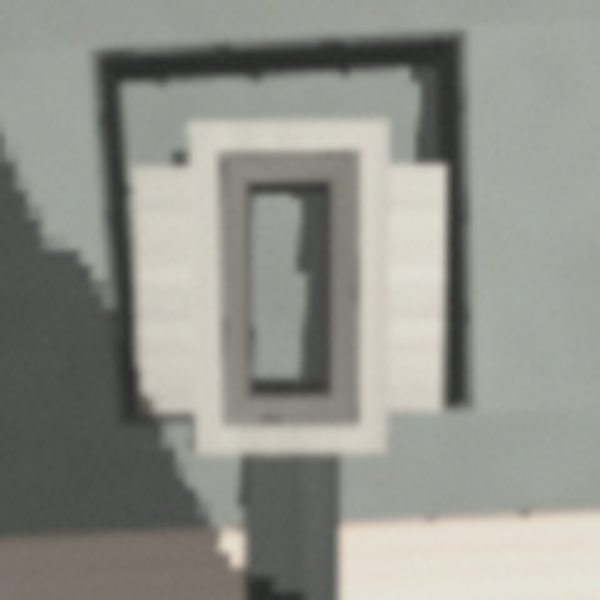

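Run:
```python
from h import *
f=grab('wrist'); s=sensors.observe();t=s['tcp_pos'];M=R.from_rotvec(s['ee_rot']).as_matrix()
Z=lambda x,y:(260+x/5,41+y/5)
C=onz(f,[Z(289.5,288),Z(289,152),Z(291,424)],82);print(C,t)
c=C[0]
D=C[2]-C[1];print('slot deg',np.degrees(np.arctan2(D[1],D[0])),np.hypot(*D[:2]),'tool',np.degrees(np.arctan2(-M[1,0],-M[0,0])))
Dt=c-t; Dt[2]=0
print('key shift needed (tool)',M.T@Dt-np.array([1.9,-.2,0]))
print('stand',onz(f,[(91,54)],45))
```

```text
[[570.33584064 -96.08955569  82.        ]
 [551.92107447 -97.76356434  82.        ]
 [589.44650101 -94.20416619  82.        ]] [639.00945779 -92.02314431 186.94381693]
slot deg 5.418463528447109 37.693858280192494 tool 4.895204691372118
key shift needed (tool) [66.86780167  2.00847659  0.56591575]
stand [[ 549.40930792 -282.47590323   45.        ]]
```

Call:
play_rows([
  [[15,0.5,0,0,0,0,0],[35,1,5,0,0,0,0],[52,2,15,0,0,0,0],[66.6,2,30,0,0,0,0],[66.6,2,46,0,0,0,0]],
])

```text
time: 6.1
tcp_pos: [569.8, -94.6, 141.7]
ee_rot: [0.138, -3.129, 0.001]
wrist_force: [0.1, 0.0, -1.3]
grip_width: 11.2
```

Call:
play_rows([
  [[0,0,0,0,0,0,0],[0,0,0,0,0,0,0],[0,0,0,0,0,0,0],[0,0,0,0,0,0,0],[0,0,0,0,0,0,0]],
])

```text
time: 6.6
tcp_pos: [570.4, -94.5, 142.2]
ee_rot: [0.138, -3.13, 0.001]
wrist_force: [0.6, 0.1, -1.1]
grip_width: 11.2
```

Run:
```python
from h import *
h=grab('side','side7');g=grab('scene','scene7'); s=sensors.observe();t=s['tcp_pos'];M=R.from_rotvec(s['ee_rot']).as_matrix()
print(s['time'],t,s['grip_width'],s['wrist_force']);print(M.round(4))
k=t+M@[1.9,-.2,5.6+35]; print('tip',k)
Dt=np.array([570.34,-96.09,k[2]])-k;print('tool shift',M.T@Dt)
for n,im in(('side7',h),('scene7',g)):
  p=proj(im,[[570,-96,90]])[0].astype(int);print(p-60)
  a=cv2.imread(f'pics/{n}.png')[max(0,p[1]-60):p[1]+60,p[0]-60:p[0]+60];cv2.imwrite(f'pics/{n}z.png',cv2.resize(a,None,fx=5,fy=5,interpolation=cv2.INTER_CUBIC))
```

```text
6.7 [570.11616424 -94.68057008 141.96262118] 11.145757945000263 [ 0.66059879 -0.19750285 -1.33347684]
[[-9.961e-01 -8.780e-02 -9.300e-03]
 [-8.780e-02  9.961e-01 -1.000e-03]
 [ 9.400e-03 -2.000e-04 -1.000e+00]]
tip [567.8629346  -95.08809231 101.3822456 ]
tool shift [-2.37944581 -1.21549307 -0.02205047]
[243 102]
[213 145]
```

View pics/side7z.png

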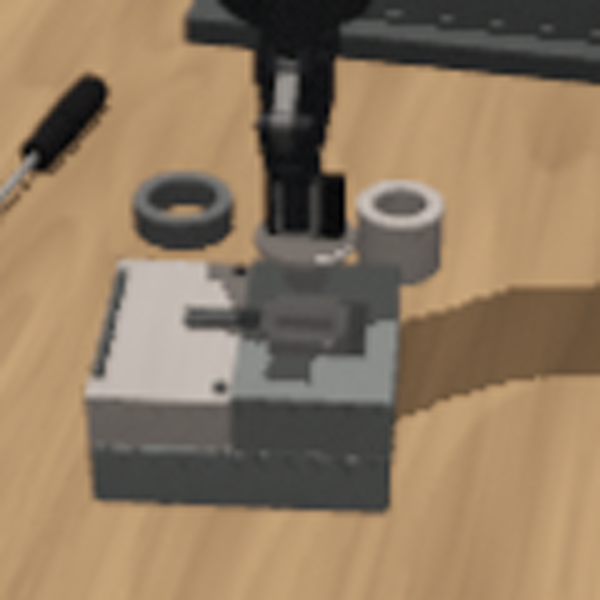

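View pics/scene7z.png

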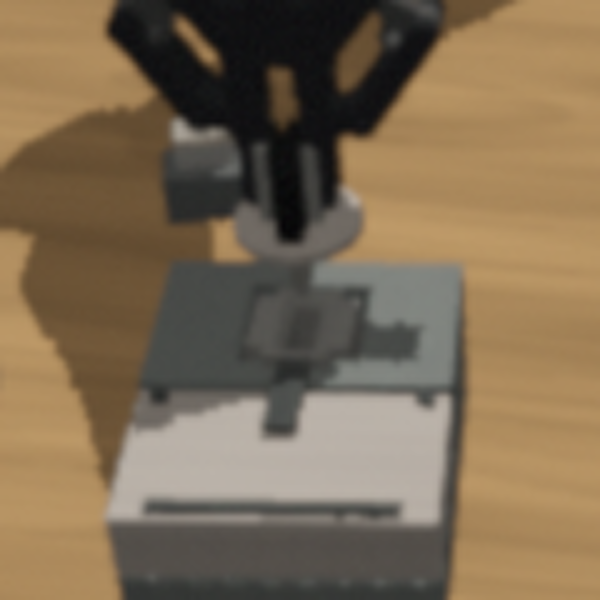

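Run:
```python
from h import *
h=grab('side');g=grab('scene')
S=lambda x,y:(243+x/5,102+y/5); C=lambda x,y:(213+x/5,145+y/5)
print('slot side',onz(h,[S(306,322)],82),'scene',onz(g,[C(303,327)],82))
print('collar side',onz(h,[S(301,244)],133.5),'scene',onz(g,[C(299,222)],133.5))
for P in([570.34,-96.09,82],[567.9,-95.1,101.4],[567.9,-95.1,133.5]):
  print((proj(h,[P])[0]-[243,102])*5,(proj(g,[P])[0]-[213,145])*5)
```

```text
slot side [[565.64338179 -89.9475548   82.        ]] scene [[575.94438374 -95.12326775  82.        ]]
collar side [[567.52891052 -86.14230421 133.5       ]] scene [[570.99304318 -93.82588469 133.5       ]]
[299.74151367 314.54517268] [304.08145484 318.49576853]
[303.81739346 286.00442826] [304.13336801 279.10304125]
[303.81004055 234.75684723] [297.86947965 217.28733605]
```

Call:
play_rows([
  [[-1.3,-1.3,5,0,0,0,0],[-1.3,-1.3,12,0,0,0,0],[-1.3,-1.3,18,0,0,0,0],[-1.3,-1.3,24,0,0,0,0],[-1.3,-1.3,28,0,0,0,0]],
])

```text
time: 7.3
tcp_pos: [570.7, -95.9, 112.9]
ee_rot: [0.138, -3.128, 0.001]
wrist_force: [0.1, -0.2, -1.0]
grip_width: 11.2
```

Run:
```python
from h import *
h=grab('side','side8');g=grab('scene','scene8'); s=sensors.observe();print(s['time'],s['tcp_pos'],s['wrist_force'],s['torque'],s['grip_width'])
A=[]
for n,im in(('side8',h),('scene8',g)):
  p=proj(im,[[570,-96,90]])[0].astype(int)
  a=cv2.imread(f'pics/{n}.png')[max(0,p[1]-40):p[1]+40,p[0]-40:p[0]+40];A.append(cv2.resize(a,None,fx=5,fy=5,interpolation=cv2.INTER_CUBIC))
cv2.imwrite('pics/c8.png',np.hstack(A))
```

```text
7.4 [570.54907423 -95.86673263 112.95164815] [ 0.19145605 -0.08311942 -1.12835665] [ 0.04506105 -0.0175899  -0.02966836] 11.314205354054153
```

View pics/c8.png

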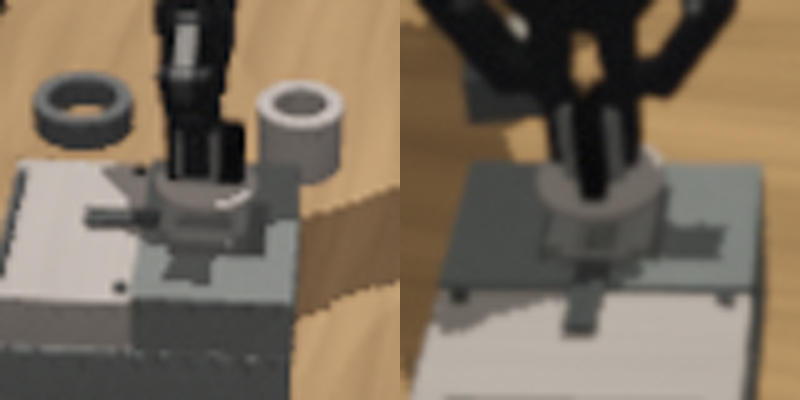

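Call:
play_rows([
  [[0,0,4,0,0,0,0],[0,0,8,0,0,0,0],[0,0,12,0,0,0,0],[0,0,15,0,0,0,0],[0,0,17,0,0,0,0]],
])

```text
time: 7.9
tcp_pos: [570.2, -95.9, 95.6]
ee_rot: [0.138, -3.127, 0.001]
wrist_force: [0.4, -0.3, -1.1]
grip_width: 10.9
```

Run:
```python
from h import *
h=grab('side','side9');g=grab('scene','scene9'); s=sensors.observe();print(s['time'],s['tcp_pos'],s['wrist_force'],s['torque'],s['joints'].round(2))
A=[]
for n,im in(('side9',h),('scene9',g)):
  p=proj(im,[[570,-96,90]])[0].astype(int)
  a=cv2.imread(f'pics/{n}.png')[max(0,p[1]-40):p[1]+40,p[0]-40:p[0]+40];A.append(cv2.resize(a,None,fx=5,fy=5,interpolation=cv2.INTER_CUBIC))
cv2.imwrite('pics/c9.png',np.hstack(A))
```

```text
8.0 [570.20752829 -95.88807808  95.67275739] [ 0.19381049  0.14893141 -1.30758963] [-0.01931987 -0.01114888 -0.00316748] [ 0.4   0.88 -0.56  1.79  0.7   0.69  1.1 ]
```

View pics/c9.png

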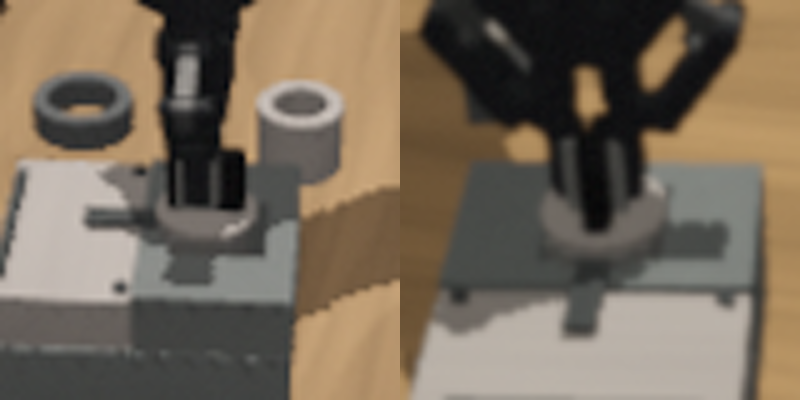

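Call:
play_rows([
  [[0,-0.2,0,0,0,0.12,0],[0,-0.5,0,0,0,0.24,0],[0,-0.7,0,0,0,0.36,0],[0.1,-0.9,0,0,0,0.48,0],[0.2,-1.1,0,0,0,0.6,0]],
], squeeze=80)

```text
time: 8.5
tcp_pos: [569.4, -98.0, 95.6]
ee_rot: [-0.8, -3.026, 0.009]
wrist_force: [-1.8, -1.5, -1.9]
grip_width: 10.7
```

Run:
```python
from h import *
s=sensors.observe();print(s['time'],s['tcp_pos'],s['wrist_force'],s['torque'],s['joints'].round(2))
M=R.from_rotvec(s['ee_rot']).as_matrix();print('key',s['tcp_pos']+M@[1.9,-.2,40.6],np.degrees(np.arctan2(-M[1,0],-M[0,0])))
```

```text
8.5 [569.38888231 -97.99994833  95.60922787] [-1.77349691 -1.52189861 -1.8564935 ] [-0.34426139  0.24338394  0.18752149] [ 0.32  0.85 -0.4   1.8   0.54  0.62  0.64]
key [567.11027479 -97.33005201  55.03375268] -29.614458848766024
```

Call:
play_rows([
  [[0,0.1,0,0,0,0.12,0],[0,0.3,0,0,0,0.24,0],[0,0.3,0,0,0,0.36,0],[0.0,0.2,0,0,0,0.48,0],[0.0,0,0,0,0,0.6,0]],
])

```text
time: 9.0
tcp_pos: [568.7, -98.2, 95.6]
ee_rot: [-1.665, -2.652, 0.016]
wrist_force: [-0.9, -0.1, -1.2]
grip_width: 11.1
```

Run:
```python
from h import *
s=sensors.observe();print(s['time'],s['tcp_pos'],s['wrist_force'],s['torque'],s['joints'].round(2))
M=R.from_rotvec(s['ee_rot']).as_matrix();print('key',s['tcp_pos']+M@[1.9,-.2,40.6],np.degrees(np.arctan2(-M[1,0],-M[0,0])));print(M.round(3))
h=grab('side','side10');g=grab('scene','scene10');
A=[]
for n,im in(('side10',h),('scene10',g)):
  p=proj(im,[[570,-96,90]])[0].astype(int)
  a=cv2.imread(f'pics/{n}.png')[max(0,p[1]-40):p[1]+40,p[0]-40:p[0]+40];A.append(cv2.resize(a,None,fx=5,fy=5,interpolation=cv2.INTER_CUBIC))
cv2.imwrite('pics/c10.png',np.hstack(A))
```

```text
9.0 [568.71012768 -98.21711205  95.62634902] [-0.92006295 -0.06841989 -1.24379899] [0.01854686 0.27250452 0.15545515] [ 0.23  0.83 -0.24  1.81  0.34  0.56  0.22]
key [567.12441284 -96.70423982  55.04055439] -64.24688745251842
[[-0.434  0.901 -0.014]
 [ 0.901  0.434 -0.003]
 [ 0.004 -0.014 -1.   ]]
```

View pics/c10.png

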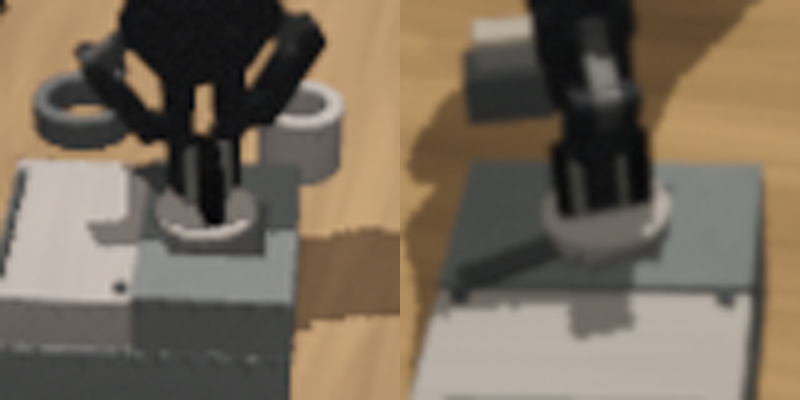

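Call:
play_rows([
  [[0,-0.1,0,0,0,0.06,0],[0,-0.2,0,0,0,0.12,0],[0,-0.3,0,0,0,0.18,0],[0.0,-0.4,0,0,0,0.2,0],[0.0,-0.4,0,0,0,0.2,0]],
])

```text
time: 9.6
tcp_pos: [568.5, -98.1, 95.7]
ee_rot: [-1.913, -2.48, 0.017]
wrist_force: [-0.9, -0.3, -1.2]
grip_width: 10.8
```

```bash
cat > l.py <<'E'
from h import *
import sys
i=sys.argv[1]
s=sensors.observe();print(s['time'],s['tcp_pos'],s['wrist_force'],s['torque'],s['joints'].round(2),s['grip_width'])
M=R.from_rotvec(s['ee_rot']).as_matrix();print('key',s['tcp_pos']+M@[1.9,-.2,40.6],np.degrees(np.arctan2(-M[1,0],-M[0,0])));print(M.round(3))
P=[570,-96,90] if len(sys.argv)<3 else eval(sys.argv[2])
A=[]
for n in('side','scene'):
  im=grab(n,n+i)
  p=proj(im,[P])[0].astype(int)
  a=cv2.imread(f'pics/{n}{i}.png')[max(0,p[1]-40):p[1]+40,p[0]-40:p[0]+40];A.append(cv2.resize(a,None,fx=5,fy=5,interpolation=cv2.INTER_CUBIC));print(p-40)
cv2.imwrite(f'pics/c{i}.png',np.hstack(A))
E
python3 l.py 11
```

```text
9.6 [568.48228966 -98.13943281  95.69718389] [-0.91053571 -0.30913875 -1.19496242] [-0.04507696  0.04356602  0.08960438] [ 0.2   0.82 -0.19  1.81  0.28  0.55  0.08] 10.827563801146605
key [567.23313579 -96.47672999  55.10549713] -75.30947332607117
[[-0.254  0.967 -0.014]
 [ 0.967  0.254 -0.003]
 [ 0.001 -0.014 -1.   ]]
[263 122]
[233 165]
```

View pics/c11.png

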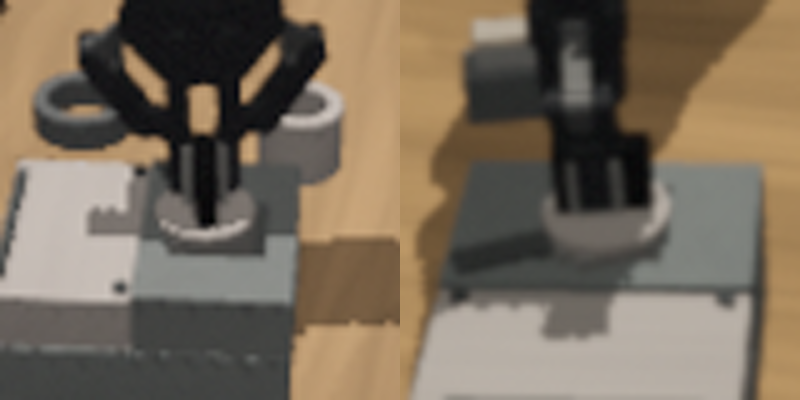

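Call:
play_rows([
  [[0,-0.1,0,0,0,0.05,0],[0,-0.2,0,0,0,0.1,0],[0,-0.2,0,0,0,0.13,0],[0.0,-0.2,0,0,0,0.13,0],[0.0,-0.2,0,0,0,0.13,0]],
])

```text
time: 10.2
tcp_pos: [568.1, -98.0, 95.7]
ee_rot: [-2.068, -2.353, 0.019]
wrist_force: [-1.3, -1.5, 0.4]
grip_width: 10.5
```

```bash
python3 l.py 12
python3 - <<'E'
from h import *
g=grab('scene');print(onz(g,[(244,216.6)],82)-[5.6,1,0]-[570.3,-96.1,82])
E
```

```text
10.2 [568.06819379 -97.97019123  95.7330001 ] [-1.26087087 -1.46598829  0.40021862] [0.04003978 0.31370458 1.06899442] [ 0.18  0.82 -0.16  1.81  0.23  0.54 -0.  ] 10.477511224212693
key [567.03507132 -96.23256271  55.13837847] -82.62651876216106
[[-0.128  0.992 -0.015]
 [ 0.992  0.128 -0.003]
 [-0.001 -0.015 -1.   ]]
[263 122]
[233 165]
[[ 28.87834207 -55.64116509   0.        ]]
```

View pics/c12.png

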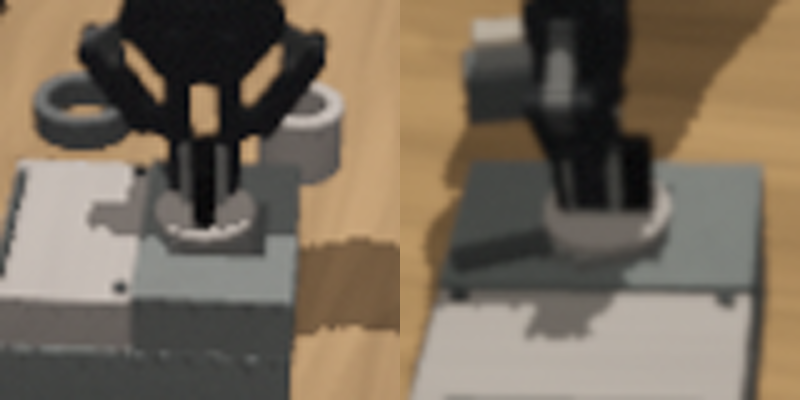

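Call:
play_rows([
  [[0,0.1,0,0,0,-0.08,0],[0,0.2,0,0,0,-0.16,0],[0,0.4,0,0,0,-0.24,0],[0,0.4,0,0,0,-0.24,0],[0,0.4,0,0,0,-0.24,0]],
])

```text
time: 10.85
tcp_pos: [568.8, -98.1, 95.7]
ee_rot: [-1.778, -2.578, 0.015]
wrist_force: [-0.4, 0.6, -1.1]
grip_width: 11.0
```

```bash
python3 l.py 13
```

```text
10.85 [568.82379972 -98.13078913  95.72627754] [-0.44327315  0.59175492 -1.10731838] [-0.01130348 -0.01372246 -0.02524946] [ 0.22  0.83 -0.22  1.81  0.32  0.56  0.16] 11.025563741928845
key [567.39959117 -96.51933594  55.13828857] -69.18418720640538
[[-0.355  0.935 -0.014]
 [ 0.935  0.355 -0.002]
 [ 0.003 -0.014 -1.   ]]
[263 122]
[233 165]
```

View pics/c13.png

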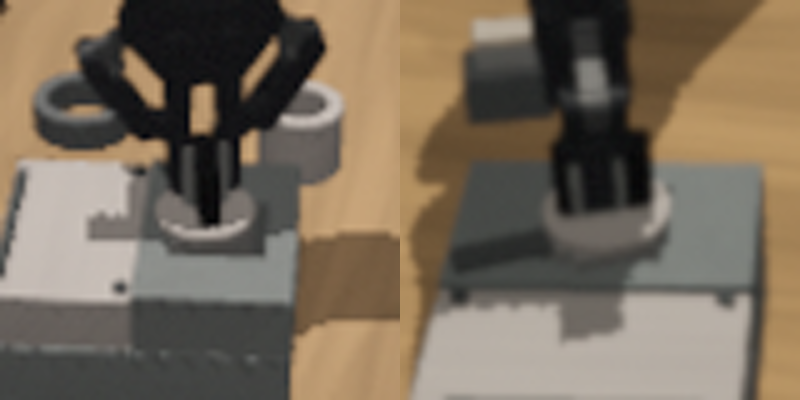

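Torque has dropped back and the tongue stayed open. Now I'll pull the key out.

Call:
play_rows([
  [[0,0,-6,0,0,0,0],[0,0,-15,0,0,0,0],[0,0,-26,0,0,0,0],[0,0,-45,0,0,0,0],[0,0,-70,0,0,0,0]],
])

```text
time: 11.45
tcp_pos: [569.1, -97.7, 166.7]
ee_rot: [-1.775, -2.578, 0.017]
wrist_force: [0.3, 0.2, -1.2]
grip_width: 11.2
```

Call:
play_rows([
  [[0,0,-15,0,0,0,0],[0,0,-20,0,0,0,0],[0,0,-20,0,0,0,0],[0,0,-20,0,0,0,0],[0,0,-20,0,0,0,0]],
])

```text
time: 11.95
tcp_pos: [568.7, -97.7, 185.8]
ee_rot: [-1.774, -2.577, 0.018]
wrist_force: [0.5, -0.5, -1.8]
grip_width: 10.8
```

```bash
python3 l.py 14 "[568,-97,150]"; python3 -c "
from h import *
grab('wrist','w14')"
```

```text
11.95 [568.72347849 -97.69055331 185.75404945] [ 0.45312545 -0.51489776 -1.79028143] [ 0.00215475 -0.00675303  0.04106018] [ 0.25  0.7  -0.27  1.74  0.26  0.76  0.21] 10.791135217995867
key [567.15932614 -96.08301776 145.17105723] -69.10372377052758
[[-0.357  0.934 -0.017]
 [ 0.934  0.357 -0.002]
 [ 0.004 -0.017 -1.   ]]
[263 103]
[230 141]
```

View pics/c14.png

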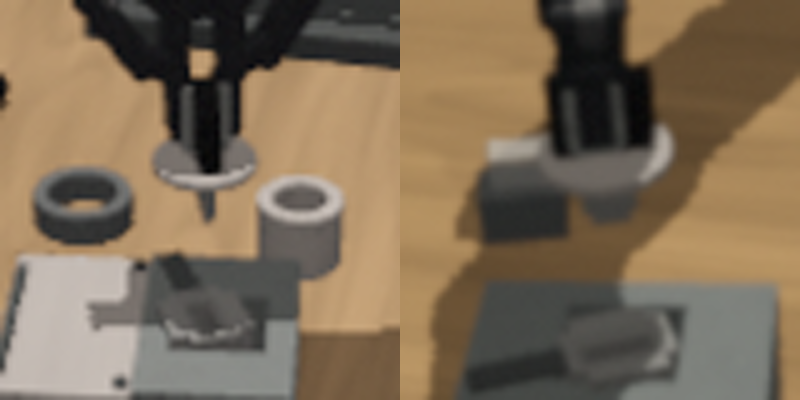

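View pics/w14.png

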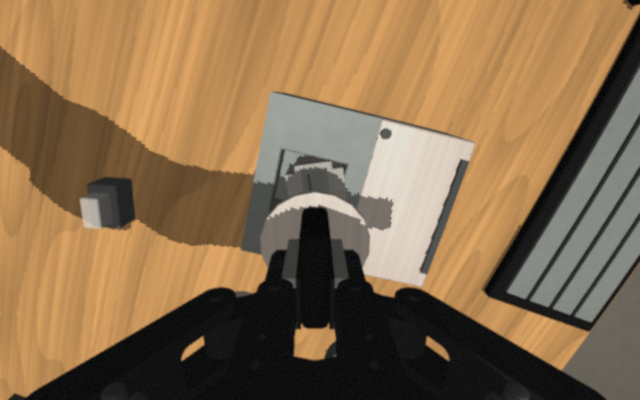

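Call:
play_rows([
  [[-30,-11,0,0,0,0,0],[-65,-24,0,0,0,0,0],[-100,-36,0,0,0,0,0],[-135,-49,0,0,0,0,0],[-165,-60,0,0,0,0,0]],
])

```text
time: 12.6
tcp_pos: [571.2, -275.7, 185.8]
ee_rot: [-1.776, -2.576, 0.019]
wrist_force: [0.2, 0.3, 0.0]
grip_width: 10.6
```

Call:
play_rows([
  [[-30,-11,0,0,0,0,0],[-55,-20,0,0,0,0,0],[-66,-24,0,0,0,0,0],[-66,-24,0,0,0,0,0],[-66,-24,0,0,0,0,0]],
])

```text
time: 13.1
tcp_pos: [572.6, -343.6, 185.6]
ee_rot: [-1.773, -2.576, 0.017]
wrist_force: [0.8, -0.1, -1.5]
grip_width: 10.7
```

Run:
```python
from h import *
f=grab('wrist','w15'); s=sensors.observe();print(s['time'],s['tcp_pos'],s['grip_width'],s['joint_vel'].round(3))
p=proj(f,[[549,-282,45]])[0].astype(int);print(p-60)
a=cv2.imread(f'pics/w15.png')[max(0,p[1]-60):p[1]+60,p[0]-60:p[0]+60];cv2.imwrite(f'pics/w15z.png',cv2.resize(a,None,fx=5,fy=5,interpolation=cv2.INTER_CUBIC))
```

```text
13.15 [ 572.88452471 -343.00647109  185.85357913] 10.80973641749138 [-0.008 -0.005 -0.003 -0.     0.002  0.     0.005]
[255  42]
```

View pics/w15.png

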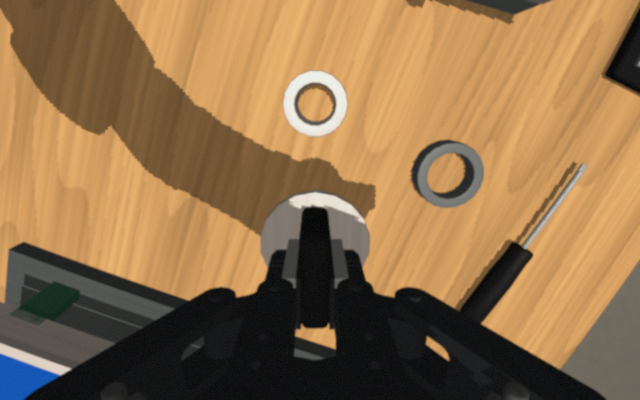

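View pics/w15z.png

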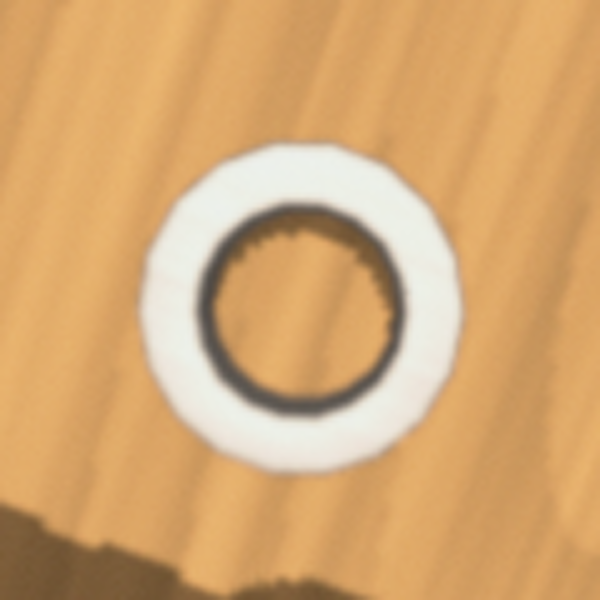

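Run:
```python
from h import *
f=grab('wrist'); s=sensors.observe();t=s['tcp_pos'];M=R.from_rotvec(s['ee_rot']).as_matrix()
c=onz(f,[(255+301/5,42+307/5)],45)[0];print(c)
k=t+M@[1.7,-.2,40.6];c[2]=k[2];print(k,M.T@(c-k))
```

```text
[ 549.34850434 -282.21736064   45.        ]
[ 571.44108767 -341.56708252  145.38693441] [63.32404513  0.65176459  0.33501666]
```

Call:
play_rows([
  [[20,0.2,0,0,0,0,0],[45,0.5,5,0,0,0,0],[63,0.7,20,0,0,0,0],[63.3,0.7,45,0,0,0,0],[63.3,0.7,75,0,0,0,0]],
])

```text
time: 13.7
tcp_pos: [551.1, -281.2, 112.1]
ee_rot: [-1.768, -2.583, 0.014]
wrist_force: [0.1, -0.8, -1.4]
grip_width: 11.0
```

Call:
play_rows([
  [[0,0,0,0,0,0,0],[0,0,0,0,0,0,0],[0,0,0,0,0,0,0],[0,0,0,0,0,0,0],[0,0,0,0,0,0,0]],
])

```text
time: 14.2
tcp_pos: [551.8, -281.5, 113.3]
ee_rot: [-1.769, -2.585, 0.013]
wrist_force: [-0.2, -0.6, -1.5]
grip_width: 10.9
```

```bash
python3 l.py 16 "[549,-282,70]"
python3 - <<'E'
from h import *
s=sensors.observe();t=s['tcp_pos'];M=R.from_rotvec(s['ee_rot']).as_matrix()
k=t+M@[1.7,-.2,40.6];c=np.array([549.35,-282.2,k[2]]);print(k,M.T@(c-k))
E
```

```text
14.2 [ 551.77072106 -281.53637118  113.31530469] [-0.17018348 -0.57300646 -1.50529391] [-0.00746821  0.00310563 -0.04168387] [ 0.54  0.84 -0.27  1.67  0.33  0.69  0.47] 10.850044559944527
key [ 550.38533128 -279.90352346   72.72682721] -68.78201047443135
[[-0.362  0.932 -0.013]
 [ 0.932  0.362 -0.002]
 [ 0.003 -0.012 -1.   ]]
[282  94]
[155 159]
[ 550.05419278 -279.99392402   72.22963659] [-1.80166931 -1.45481786  0.01230474]
```

View pics/c16.png

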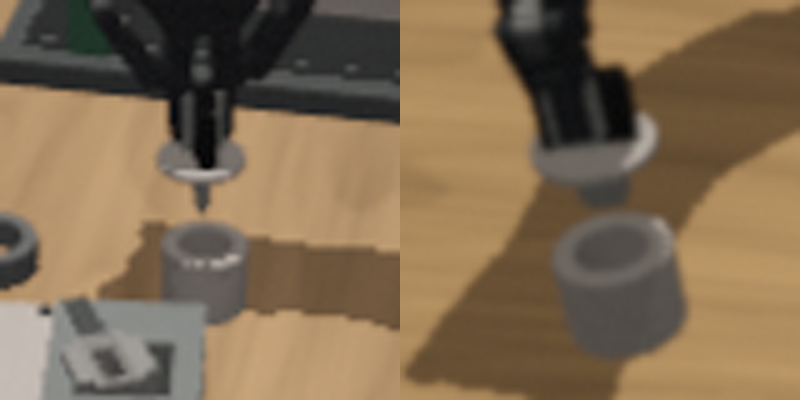

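Call:
play_rows([
  [[-1.3,-1.3,8,0,0,0,0],[-1.3,-1.3,16,0,0,0,0],[-1.3,-1.3,25,0,0,0,0],[-1.3,-1.3,33,0,0,0,0],[-1.3,-1.3,40,0,0,0,0]],
])

```text
time: 14.8
tcp_pos: [549.7, -282.9, 71.6]
ee_rot: [-1.768, -2.583, 0.014]
wrist_force: [0.2, 0.3, -2.0]
grip_width: 10.6
```

```bash
python3 l.py 17 "[549,-282,70]"
```

```text
14.8 [ 549.72248113 -282.93922554   71.59133083] [ 0.23888021  0.34667048 -2.02558348] [-0.01337746 -0.04783379 -0.0238775 ] [ 0.53  0.9  -0.24  1.69  0.35  0.61  0.46] 10.634209496421942
key [ 548.25787745 -281.2695766    31.00713183] -68.77757539241911
[[-0.362  0.932 -0.015]
 [ 0.932  0.362 -0.001]
 [ 0.005 -0.014 -1.   ]]
[282  94]
[155 159]
```

View pics/c17.png

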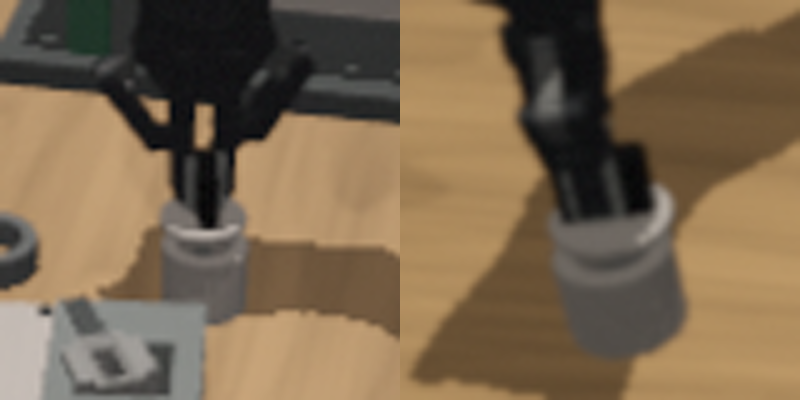

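Blade is in the bore with no force. I'll lower about 15 mm more.

Call:
play_rows([
  [[0,0,4,0,0,0,0],[0,0,8,0,0,0,0],[0,0,11,0,0,0,0],[0,0,13,0,0,0,0],[0,0,15,0,0,0,0]],
])

```text
time: 15.4
tcp_pos: [549.1, -282.8, 56.3]
ee_rot: [-1.767, -2.582, 0.014]
wrist_force: [0.2, -0.2, 0.0]
grip_width: 10.8
```

```bash
python3 l.py 18 "[549,-282,70]"
```

```text
15.4 [ 549.0696102  -282.80491375   56.27519782] [ 0.18176075 -0.20885158  0.01982142] [ 0.00503197 -0.03253311 -0.02603329] [ 0.53  0.93 -0.24  1.69  0.36  0.58  0.45] 10.84901761613598
key [ 547.56071495 -281.11991466   15.69325587] -68.77750842782906
[[-0.362  0.932 -0.016]
 [ 0.932  0.362 -0.   ]
 [ 0.005 -0.015 -1.   ]]
[282  94]
[155 159]
```

View pics/c18.png

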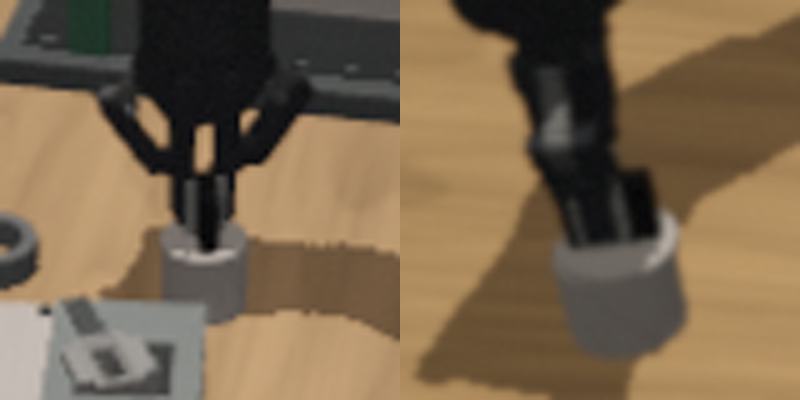

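Call:
play_rows([
  [[0,0,0,0,0,0,0.15],[0,0,0,0,0,0,0.3],[0,0,0,0,0,0,0.45],[0,0,0,0,0,0,0.5],[0,0,0,0,0,0,0.5]],
])

```text
time: 16.0
tcp_pos: [549.0, -282.8, 56.3]
ee_rot: [-1.767, -2.582, 0.014]
wrist_force: [0.2, -0.3, 0.4]
grip_width: 42.5
```

```bash
python3 l.py 19 "[549,-282,70]"
```

```text
16.0 [ 549.04726682 -282.81598385   56.32645353] [ 0.19635283 -0.25637407  0.3603479 ] [ 0.05064171 -0.03378731  0.03502794] [ 0.53  0.93 -0.24  1.69  0.36  0.58  0.45] 42.52917394920014
key [ 547.53643065 -281.13168001   15.74455492] -68.77503955315991
[[-0.362  0.932 -0.016]
 [ 0.932  0.362 -0.   ]
 [ 0.005 -0.015 -1.   ]]
[282  94]
[155 159]
```

View pics/c19.png

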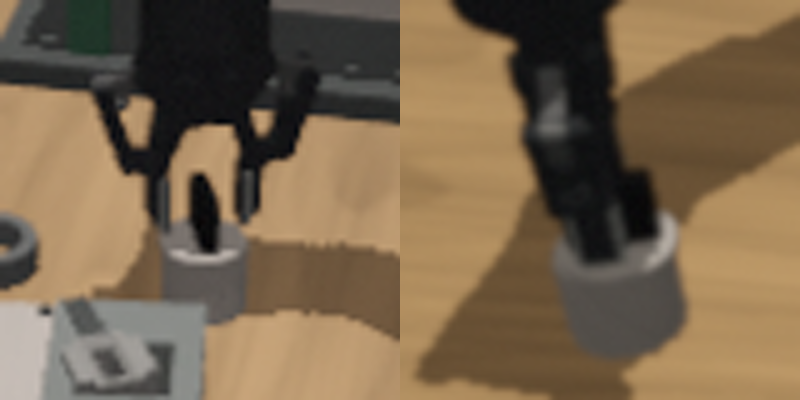

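Call:
play_rows([
  [[0,0,-8,0,0,0,0.5],[0,0,-25,0,0,0,0.5],[0,0,-50,0,0,0,0.5],[0,0,-80,0,0,0,0.5],[0,0,-110,0,0,0,0.5]],
])

```text
time: 16.6
tcp_pos: [550.6, -282.6, 167.8]
ee_rot: [-1.767, -2.582, 0.014]
wrist_force: [0.8, 0.1, -0.4]
grip_width: 42.6
```

Call:
play_rows([
  [[-20,0,0,0,0,0,0.5],[-40,0,0,0,0,0,0.5],[-60,0,0,0,0,0,0.5],[-60,0,0,0,0,0,0.5],[-60,0,0,0,0,0,0.5]],
])

```text
time: 17.1
tcp_pos: [572.1, -338.1, 167.6]
ee_rot: [-1.767, -2.581, 0.013]
wrist_force: [-0.7, 0.6, 0.0]
grip_width: 42.6
```

```bash
python3 l.py 20 "[549,-282,70]"; python3 -c "
from h import *
grab('wrist','w20')"
```

```text
17.1 [ 572.05977043 -338.13988314  167.61212624] [-0.72591605  0.56214231  0.0236086 ] [ 0.02812538 -0.03157202  0.04220663] [ 0.62  0.83 -0.3   1.48  0.29  0.9   0.59] 42.556621783246094
key [ 570.53441497 -336.41898868  127.03230597] -68.79375034976476
[[-0.362  0.932 -0.016]
 [ 0.932  0.362  0.001]
 [ 0.006 -0.015 -1.   ]]
[282  94]
[155 159]
```

View pics/c20.png

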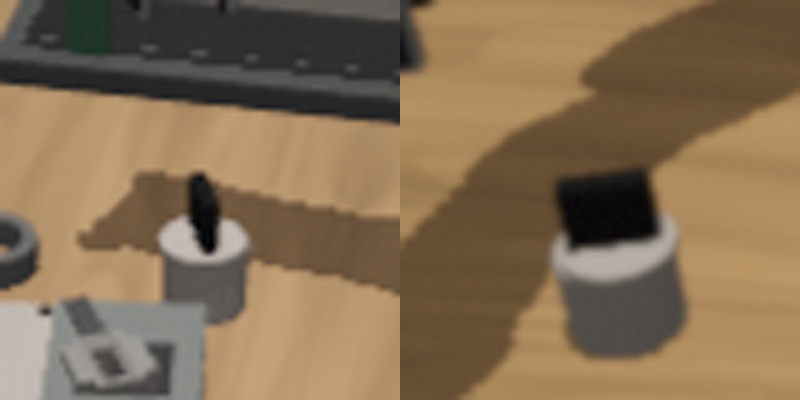

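View pics/scene20.png

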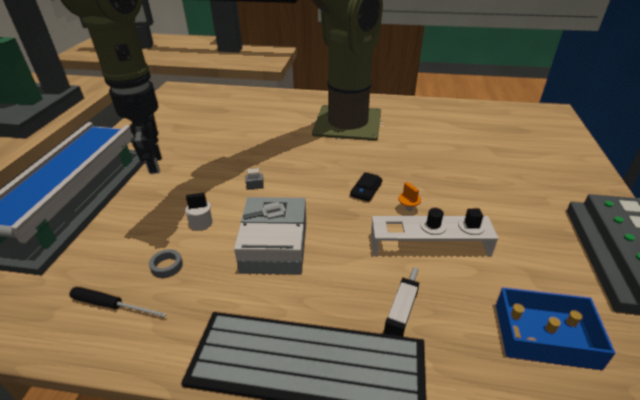

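View pics/w20.png

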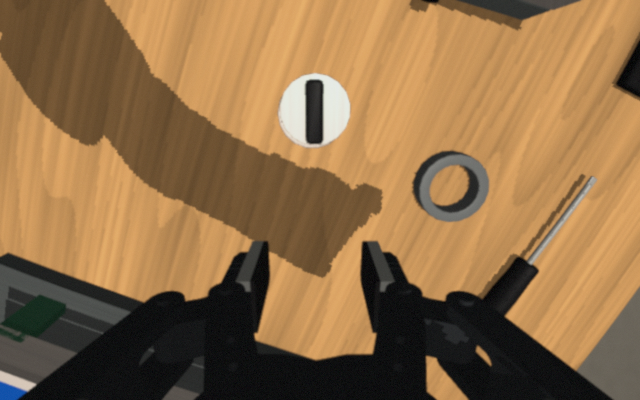

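The key stands upright in the stand: in the wrist view its collar covers the rim, centred at (315,110). The tongue is open and the arm is clear.

```bash
python3 -c "
from h import *
print(ticket.hand_in())"
```

```text
the job is handed in; nothing more can be done
None
```

I took the flat key from the rack, pushed it about 27 mm into the slot and turned it clockwise to the hard stop. I then backed off within the free play, pulled the key out, set it in the tube stand, let go and moved clear. I handed the job in at about 17 s; it reports no verdict.

**Last checks:**
- **Latch:** The moment at the wrist rose to about 1.07 N m at the stop. The tongue had turned roughly 68°, judged from the picture, and stayed there after the key came out.
- **Key:** It stands upright with its collar on the rim. The tip was about 15–16 mm above the table at release, and about 2 mm from the stand's axis by the arm's readings.
- **Forces:** The largest was about 4 N when gripping, and otherwise about 2 N.
- **Other objects:** I did not touch the orange look-alike or the other keys.

**Disagreement:** The scene and side cameras put the slot up to about 8 mm away from where the wrist camera did. I used the wrist views, with a small correction from the side view, and the key went into both holes without contact force.

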